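Feed a lidded tub under the guard of a tray press with the push stick

TASK

Take the wooden push stick by its upright grip and use it, never your hand, to push the lidded tub along the feed bed, under the low guard of the tray press, gently until it is fully home and firm against the sprung stop plate hidden inside. Then draw the stick out and lay it back on the worktop clear of the press, leaving the tub home and the other kitchen things where they are.

Things in the scene. Friction and masses are not known exactly. Their poses are not given: they have to be found in the camera images.
- bed: Fixed feed bed of the tray press: aluminium plate 150 mm wide, top 10 mm above the worktop. Origin on the worktop under the middle of the press's mouth; +x = feed direction (into the press), z up. Plate from x = -250 (open end for the stick) to +260 mm. Side fences 35 mm high above the plate: 124 mm apart from x = -250 to -55, narrowing to 98 mm at the mouth (x = 0), 98 mm inside.
- head: The press, a closed steel hood over the bed from x = 0 to +260 mm, 220 mm wide, 235 mm high; same origin and axes as the bed. Deep inside, out of sight, an upright stop plate crosses the feed. It is sprung: met softly (0.4 N), it gives 10 mm (0.8 N at the end), then is solid. The tub is home once pressed on the solid stop by a firm 4 N or more for a moment; friction then keeps it there.
- mouth (a point): Middle of the press's mouth, on the lower edge of the guard, 70 mm above the worktop (60 mm above the bed plate); the axes are the bed's. The stop's depth was set by hand and is unknown: with the tub home, its rear face is 20 to 75 mm past the mouth. A push of more than 22 N on the tub spoils its lid seal.
- tub_mid (a point): Centre of the closed plastic tub, 110 mm long (x), 90 mm wide (y), 50 mm high, 0.3 to 0.5 kg, standing on the feed bed in front of the mouth, x roughly along the feed, up to 0.1 rad askew and 7 mm off the middle. Walls upright up to 44 mm. Sliding it on the bed takes about 1 to 5 N.
- stick_grip (a point): Grip point of the loose wooden push stick (0.17 kg), 60 mm above its underside, in the upright post at its rear. Axes: x towards the nose, y across, z up. Post 44 mm long (x, centred here), 24 mm thick (y), top 85 mm above the underside. It stands on its underside on the worktop, to the right of the press and nearer the robot, nose to the robot's left.
- stick_bar (a point): Point in the stick's bar, 50 mm ahead of the grip point and 13 mm above the underside. The bar, 24 mm wide and 26 mm high, runs from the post to the nose board (60 mm wide, 32 mm high, standing on the underside), whose flat front face is 178 mm ahead of the grip point along the stick's x.
- bowl: Bystander: white ceramic bowl, 120 mm across, 55 mm high; origin at the centre of its underside. Leave it alone.
- jar: Bystander: glass jar with a steel cap, 70 mm across, 110 mm high; origin at the centre of its underside. Leave it alone.
- dish: Bystander: open white plastic box 140 x 110 x 60 mm; origin at the centre of its underside. Leave it alone.
Not all that is in view belongs to the job. Of the things that look like the part that bears stick_grip, the smaller one is meant.

How it is judged:
On the way, in this order (a step that is already met when the one before it is completed fails the run):
1. the stick pushes the tub under the guard (the tub's centre past the mouth) (x of tub_mid in the frame of head above 0 m and contact force between stick and tub above 0.3 N), for 0.05 s.
2. the stick presses the tub onto the solid stop with at least 4 N (contact force between tub and head above 4 N and contact force between stick and tub above 4 N), for 0.1 s.
At the end, for the whole second after the job is handed in: The tub stands level inside the press, its rear face at least 11 mm past the mouth, and still holds the stop plate pressed in (more than 0.55 N, that is within about 6 mm of the solid stop); the stick lies at rest on the worktop, touching neither press nor tub (x of tub_mid in the frame of head above 0.066 m and angle between tub_mid's own z axis and vertical below 0.1 rad and contact force between tub and head above 0.55 N and linear speed of each of tub, stick below 0.01 m/s and contact force between stick and bed below 0.05 N and contact force between stick and tub below 0.05 N and height (world z) of stick_grip below 0.068 m).
It fails at once if the stick pushes the tub with more than 22 N (contact force between stick and tub above 22 N).
It fails at once if the hand or arm touches the tub (contact force between any of the fingers, the arm and tub above 0.5 N).
It fails at once if the hand or arm knocks the press's hood (over 5 N) (contact force between any of the fingers, the arm and head above 5 N).
It fails at once if a bystander is moved by more than 30 mm (distance of any of bowl, jar, dish from where it was at the start of the episode above 0.03 m).
It also fails if it takes over 72 s, if anything falls off the work surface, if the arm or the gripper's body presses on something with over 40 N, if the wrist force passes 120 N, or if a joint passes its speed limit or range.

ROBOT

A 6-joint arm with a two-finger parallel gripper is mounted at the origin on the work surface. World frame = base frame: x ahead of the robot, y to its left, z up, the work surface at z = 0. Lengths are in m, angles in rad, forces in N, time in s.
With the tool pointing down it reaches from about 0.4 to 0.825 m from the base axis. Payload 7 kg.
Tool frame: the origin (TCP) lies midway between the tips of the shut fingers; the grasp point (between the pads) lies 19 mm behind it; z points along the fingers, y is the line along which they close (so a half turn about z gives the same grasp; the last joint's range is limited). The gripper opens to 88 mm and grips with 3 to 60 N. Pads are 19 mm wide; open, the fingers measure 130 mm over their backs; the gripper's body (78 mm by 193 mm) begins 47 mm behind the grasp point.
Start: joints at [-0.92, 0.359, 0.012, 0, -1.224, -0.288], TCP at [0.24, -0.631, 0.227] pointing down, gripper open.
Joint ranges: [-3.07, 3.07], [-1.43, 2.12], [-1.02, 1.25], [-3.03, 1.67], [-3.05, -0], [-3.03, 3.03]. Speed limits (rad/s): [2.39, 2.39, 3.01, 3.14, 3.14, 3.14].

INTERFACE

Orientations are given as [roll, pitch, yaw] about the fixed x, y, z axes, in that order (R = Rz(yaw) Ry(pitch) Rx(roll)).
In Python, from station import get_state, grab_frame, calibration, job_done, boxes_of, regions_of, spot_point gives the robot as it stands. The module is installed in compiled form; this text tells all that it offers.
- The arm moves only by the tool arm_command, never from a script. Its argument "commands" is a list of rows, each an object of numbers: "tx", "ty", "tz": the shift along the tool's x, y, z each as a share of 25 cm, from -1 to 1; "twist": the turn about the tool's z as a share of 180 degrees, from -1 to 1. A call has exactly 8 rows; each row is the pose to reach, as a shift and turn from the pose commanded when the call began, along the tool's axes at that moment, turning the shorter way round; what a row does not reach only later rows make up. A row lasts 1/12 s, in which the tool goes at most 41.7 mm and 7.16 degrees, less where a joint would pass 70% of its speed; a pose out of reach is approached as far as the arm can. A call with a number of a shift or a turn outside -1 to 1 is refused whole. A call with a gripper value outside its range is refused whole. "claw" is the opening, from 0 (shut) to 1 (fully open), set as the call begins (left out, the last holds). The fingers move at their own pace and stop on an object; "grip_force" is the grip in N (left out, the last holds). Time passes only in rows, so rows that repeat a pose let the fingers close, or fill a call up. It gives the time, the measured TCP pose, the force, the opening and the grip force at its end, in the units of the state.
- get_state(): the state, without advancing time (a new reading comes with each control period).
- grab_frame(name): name is "scene" or "top" or "wrist"; returns the picture (400x640x3 uint8, red, green, blue); there is no depth.
- calibration(name): a dict with "camera_matrix" (3x3 intrinsics, pixels), "extrinsics" (4x4, takes a point from camera to world coordinates). Camera axes: x right, y down, z forward; pixel columns grow to the right and rows downward; lengths in m; the calibration is good to about 2 mm. A picture is of the moment at which its call begins: read the wrist's pose just before it. calibration takes no time and is no camera call; for the wrist camera it gives the pose at the moment of the call.
- job_done(): hands the job in; it is judged then, once.
Trained networks look in the newest picture that a camera, given by its name, has taken for a name from the list of things; names that differ only in an ending like _2 or _b are one class to them, and where a whole thing is asked for, a point or a joint stands for the part that bears it (a point fixed in the world has none). Each returns a list of dicts, best first, with "score" (0 to 1); they miss things now and then, are a little off and sometimes report something else, mostly with a low value. They report only what shows in the picture. A call takes as long as a camera call. They do not tell look-alikes from the thing itself.
- boxes_of(query, camera): "rect" ([left, top, right, bottom] in pixels, round what is visible of it).
- regions_of(query, camera): "region" (400x640 bool, what is visible of it) and "rect" ([left, top, right, bottom] in pixels, round what is visible of it).
- spot_point(query, camera): "uv" ([column, row] in pixels: a listed point, or the origin of a listed thing).
The state is a dict: "t": time; "q": joint angles; "qd": joint speeds; "joint_efforts": joint torques, N m; "eef_pos": TCP position; "ee_rot": TCP orientation; "force": force on the tool from outside, world axes, zero at the start; "moment": the same for the moment, N m; "width": finger opening in m; "gripper_force": force on a finger pad.
Only numpy, scipy, OpenCV 4.12 (cv2) and the standard library are available. Lean on these libraries where they do the work, as an engineer would, in place of code of your own. Each camera call takes 0.05 s, during which the arm holds its last target. There are 200 camera calls.

## Working session

There is one attempt and no reset: what is moved stays moved. The work goes in short steps, Python scripts to look and compute and a tool call to move; the robot and the scene stay as the last step left them, time stands still between calls to the robot, and variables do not carry over. Pictures are saved under pics/ and viewed, at most 10 in all, crops included, and the job is handed in when it is done.

Besides the shell and the picture viewer there is one more tool, called after "Request:" as name([rows], argument=value, ...), one row to a line, values as JSON. arm_command: Moves the arm, as the interface text tells. Shift numbers are shares of 25 cm and turn numbers shares of 180 degrees, none past 1 either way. Its arguments: {"type":"object","properties":{"commands":{"type":"array"},"claw":{"type":"number"},"grip_force":{"type":"number"}},"required":["commands"]}

```bash
mkdir -p pics; cat > h.py <<'E'
import numpy as np, cv2
from station import *
def ray(cam,uv,z):
    c=calibration(cam);K=np.array(c["camera_matrix"]);T=np.array(c["extrinsics"])
    d=T[:3,:3]@np.linalg.inv(K)@np.array([uv[0],uv[1],1.]);o=T[:3,3]
    return o+d*(z-o[2])/d[2]
def proj(cam,p):
    c=calibration(cam);K=np.array(c["camera_matrix"]);T=np.linalg.inv(np.array(c["extrinsics"]))
    q=K@(T[:3,:3]@np.array(p)+T[:3,3]);return q[:2]/q[2]
E
python3 - <<'E'
from h import *
s=get_state();print({k:np.round(s[k],3) for k in s})
hs={'bed':0,'head':0,'mouth':.07,'tub_mid':.035,'stick_grip':.06,'stick_bar':.013,'bowl':0,'jar':0,'dish':0}
ims=[]
for c in('scene','top'):
    im=grab_frame(c)[:,:,::-1].copy();ims.append(im)
    print(c,np.round(calibration(c)["extrinsics"],3).tolist())
    for n,z in hs.items():
        for r in spot_point(n,c)[:3]:
            print(c,n,round(r['score'],2),np.round(r['uv'],1),np.round(ray(c,r['uv'],z),3))
cv2.imwrite('pics/a.png',ims[0]);cv2.imwrite('pics/b.png',ims[1])
print(get_state()['t'])
E
```

```text
{'t': np.float64(0.0), 'q': array([-0.92 ,  0.359,  0.011, -0.   , -1.224, -0.288]), 'qd': array([-0.   ,  0.002,  0.   ,  0.   ,  0.001,  0.   ]), 'joint_efforts': array([ 0.0000e+00, -5.8272e+01,  2.9305e+01,  6.9970e+00,  7.0000e-03,
       -0.0000e+00]), 'eef_pos': array([ 0.239, -0.631,  0.226]), 'ee_rot': array([ 3.14 , -0.   , -2.779]), 'force': array([-1.173,  0.487,  0.074]), 'moment': array([ 0.057, -0.021, -0.002]), 'gripper_force': np.float64(0.0), 'width': np.float64(0.087)}
scene [[0.755, 0.565, -0.333, 1.081], [0.656, -0.65, 0.383, -0.687], [0.0, -0.507, -0.862, 1.461], [0.0, 0.0, 0.0, 1.0]]
scene bed 0.72 [363.1 189.3] [0.608 0.103 0.   ]
scene bed 0.22 [360.3 188. ] [0.597 0.101 0.   ]
scene head 0.8 [359.7 187.9] [0.595 0.099 0.   ]
scene mouth 0.6 [365.1 173.2] [0.595 0.121 0.07 ]
scene tub_mid 0.85 [333.5 214.9] [ 0.606 -0.062  0.035]
scene stick_grip 0.68 [259.5 203.5] [ 0.398 -0.204  0.06 ]
scene stick_grip 0.59 [218.  242.5] [ 0.399 -0.395  0.06 ]
scene stick_bar 0.78 [261.2 194.9] [ 0.355 -0.158  0.013]
scene stick_bar 0.75 [208.2 237.6] [ 0.338 -0.395  0.013]
[... 452 characters left out ...]
599 0.099 0.   ]
top mouth 0.65 [246.3 181.3] [0.608 0.112 0.07 ]
top mouth 0.42 [251.5 190.7] [0.577 0.092 0.07 ]
top tub_mid 0.97 [293.7 185.2] [ 0.61  -0.047  0.035]
top stick_grip 0.81 [398.9 244.6] [ 0.421 -0.403  0.06 ]
top stick_grip 0.74 [252.  190.8] [0.579 0.092 0.06 ]
top stick_grip 0.63 [335.3 250.2] [ 0.392 -0.194  0.06 ]
top stick_bar 0.71 [397.7 268.4] [ 0.346 -0.408  0.013]
top stick_bar 0.52 [319.5 261.3] [ 0.358 -0.146  0.013]
top bowl 0.74 [278.  138.5] [ 0.786  0.018 -0.   ]
top bowl 0.46 [249.6 182.3] [0.621 0.108 0.   ]
top bowl 0.34 [420.6 205.1] [ 0.569 -0.488  0.   ]
top jar 0.85 [179.9 263.4] [0.33  0.324 0.   ]
top dish 0.72 [418.6 205.6] [ 0.566 -0.481  0.   ]
1.0
```

View pics/a.png

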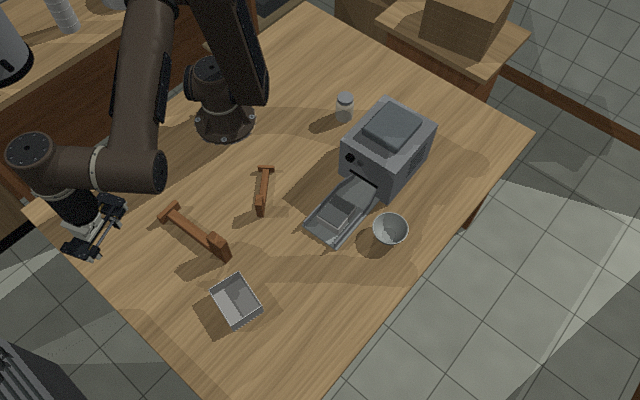

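View pics/b.png

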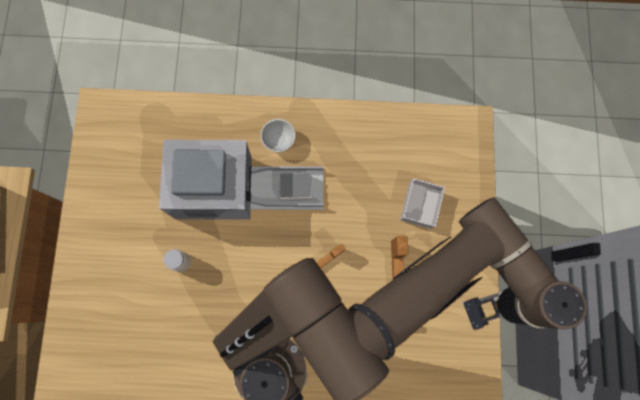

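The scene picture shows the small stick at about (263,190), with its post at (260,205) and its nose at (265,168). The larger look-alike is at (195,230). The press and bed are at (375,160), the tub at (335,212), the dish at (237,300), the bowl at (390,230) and the jar at (344,105). The top view agrees, with the feed running to the left, which is world +y. I'll move over the small stick.

Request:
arm_command([
  {"tx": -0.6, "ty": 0.68, "tz": 0, "twist": -0.31},
  {"tx": -0.6, "ty": 0.68, "tz": 0, "twist": -0.31},
  {"tx": -0.6, "ty": 0.68, "tz": 0, "twist": -0.31},
  {"tx": -0.6, "ty": 0.68, "tz": 0, "twist": -0.31},
  {"tx": -0.6, "ty": 0.68, "tz": 0, "twist": -0.31},
  {"tx": -0.6, "ty": 0.68, "tz": 0, "twist": -0.31},
  {"tx": -0.6, "ty": 0.68, "tz": 0, "twist": -0.31},
  {"tx": -0.6, "ty": 0.68, "tz": 0, "twist": -0.31},
], claw=1)

```text
t: 1.67
eef_pos: [0.3202, -0.4176, 0.2274]
ee_rot: [-3.14, -0.0, -1.796]
force: [-0.8, 0.7, 0.4]
width: 0.0877
gripper_force: 0.0
```

Request:
arm_command([
  {"tx": -0.9, "ty": -0.11, "tz": 0, "twist": -0.31},
  {"tx": -0.9, "ty": -0.11, "tz": 0, "twist": -0.31},
  {"tx": -0.9, "ty": -0.11, "tz": 0, "twist": -0.31},
  {"tx": -0.9, "ty": -0.11, "tz": 0, "twist": -0.31},
  {"tx": -0.9, "ty": -0.11, "tz": 0, "twist": -0.31},
  {"tx": -0.9, "ty": -0.11, "tz": 0, "twist": -0.31},
  {"tx": -0.9, "ty": -0.11, "tz": 0, "twist": -0.31},
  {"tx": -0.9, "ty": -0.11, "tz": 0, "twist": -0.31},
])

```text
t: 2.33
eef_pos: [0.399, -0.205, 0.227]
ee_rot: [-3.141, -0.001, -0.821]
force: [-0.5, 0.0, 0.2]
width: 0.088
gripper_force: 0.0
```

```bash
python3 - <<'E'
from h import *
s=get_state();print(np.round(s['q'],2),np.round(s['eef_pos'],4),np.round(s['ee_rot'],3))
im=grab_frame('wrist')[:,:,::-1].copy();cv2.imwrite('pics/c.png',im)
print(np.round(calibration('wrist')['extrinsics'],3).tolist())
for n,z in(('stick_grip',.06),('stick_bar',.013)):
    for r in spot_point(n,'wrist')[:3]: print(n,round(r['score'],2),np.round(r['uv'],1),np.round(ray('wrist',r['uv'],z),4))
for r in regions_of('stick_grip','wrist')[:3]:
    m=r['region'];print(round(r['score'],2),r['rect'],m.sum(),cv2.minAreaRect(np.argwhere(m)[:,::-1].astype(np.float32)))
E
```

```text
[-0.03 -0.03 -0.46 -0.   -1.14  0.78] [ 0.399 -0.205  0.227] [-3.141e+00 -1.000e-03 -8.210e-01]
[[-0.728, -0.659, -0.188, 0.45], [-0.685, 0.7, 0.2, -0.261], [-0.001, 0.275, -0.962, 0.386], [0.0, 0.0, 0.0, 1.0]]
stick_grip 0.67 [461.8  10.2] [ 0.4102 -0.419   0.06  ]
stick_grip 0.65 [316.9 184.7] [ 0.3966 -0.2049  0.06  ]
stick_bar 0.67 [316.7 214.5] [ 0.3629 -0.1681  0.013 ]
stick_bar 0.56 [476.2  76.8] [ 0.3403 -0.4096  0.013 ]
0.94 [397.0, 0.4, 628.6, 214.6] 15579 ((518.5557250976562, 86.88947296142578), (259.5655822753906, 110.51948547363281), 50.36773681640625)
0.77 [283.0, 161.3, 330.8, 314.6] 3059 ((307.57904052734375, 235.3627471923828), (45.13311767578125, 154.9355010986328), 0.8814040422439575)
```

View pics/c.png

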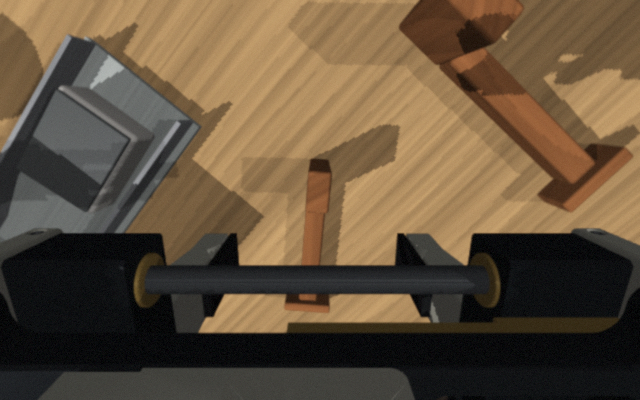

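The wrist view shows the small stick between the fingers. Its post top is at about (317,198) and its nose board at (308,300). The decoy is at upper right and the bed with the tub is at left. I'll check the yaw against the nose edge, and measure the bed and tub from the top camera now that the arm has moved.

```bash
python3 - <<'E'
from h import *
n=ray('wrist',(308,310),.032);g=np.array([.3966,-.2049,.06]);d=(n-g)[:2];print('nose',n,np.linalg.norm(d),np.degrees(np.arctan2(d[1],d[0])))
for a in(130,132.5,135):
    u=np.array([np.cos(np.radians(a)),np.sin(np.radians(a))]);v=np.array([-u[1],u[0]])
    print(a,[np.round(proj('wrist',[*(g[:2]+u*l+v*w),h])).tolist() for l,w,h in((-.022,.012,0),(-.022,-.012,0),(-.022,.012,.085),(-.022,-.012,.085),(.178,.03,.032),(.178,-.03,.032))])
ims=[]
for c in('top','scene'):
    im=grab_frame(c)[:,:,::-1].copy()
    for q,z in(('tub_mid',.06),('bed',.03),('head',.235)):
        for r in regions_of(q,c)[:1]:
            m=r['region'];b=cv2.minAreaRect(np.argwhere(m)[:,::-1].astype(np.float32))
            P=np.array([ray(c,p,z) for p in cv2.boxPoints(b)]);e=P[1]-P[0];f=P[2]-P[1]
            print(c,q,round(r['score'],2),'corners',np.round(P[:,:2],3).tolist(),'ang',np.degrees(np.arctan2(e[1],e[0])),np.linalg.norm(e),np.linalg.norm(f))
    for q,z in(('mouth',.07),('tub_mid',.035),('head',0)):
        for r in spot_point(q,c)[:2]: print(c,q,round(r['score'],2),np.round(ray(c,r['uv'],z),3))
    if c=='top': cv2.imwrite('pics/d.png',cv2.resize(im[120:240,140:360],None,fx=3.6,fy=3.6,interpolation=cv2.INTER_CUBIC))
E
```

```text
nose [ 0.28610597 -0.06667425  0.032     ] 0.17696126712643906 128.63792188278586
130 [[327.0, 157.0], [307.0, 156.0], [329.0, 169.0], [305.0, 169.0], [334.0, 312.0], [288.0, 310.0]]
132.5 [[326.0, 156.0], [307.0, 157.0], [328.0, 169.0], [304.0, 169.0], [340.0, 311.0], [294.0, 311.0]]
135 [[325.0, 156.0], [306.0, 157.0], [327.0, 168.0], [303.0, 170.0], [346.0, 310.0], [300.0, 312.0]]
top bed 0.93 corners [[0.755, 0.428], [0.782, -0.141], [0.499, -0.151], [0.473, 0.398]] ang -87.25985313885225 0.5689675686981522 0.2829824315633102
top head 0.62 corners [[0.442, 0.343], [0.687, 0.369], [0.7, 0.087], [0.455, 0.07]] ang 5.992020878379223 0.24612316858210767 0.2825876745167584
top tub_mid 0.82 [ 0.61  -0.047  0.035]
top head 0.91 [0.6   0.092 0.   ]
scene tub_mid 0.85 corners [[0.576, -0.13], [0.562, 0.003], [0.663, -0.002], [0.673, -0.132]] ang 95.99059820799769 0.13315880770577568 0.1006235364197834
scene bed 0.77 corners [[0.495, -0.167], [0.359, 0.524], [0.689, 0.502], [0.768, -0.15]] ang 101.11014671239523 0.7051325925898879 0.3306481891020676
scene head 0.74 corners [[0.535, -0.029], [0.455, 0.347], [0.742, 0.333], [0.79, -0.021]] ang 101.96570832010643 0.3844087304130979 0.2871837370654949
scene mouth 0.83 [0.595 0.114 0.07 ]
scene mouth 0.32 [ 0.802 -0.015  0.07 ]
scene tub_mid 0.79 [ 0.599 -0.062  0.035]
scene tub_mid 0.42 [ 0.583 -0.485  0.035]
scene head 0.97 [0.592 0.106 0.   ]
```

View pics/d.png

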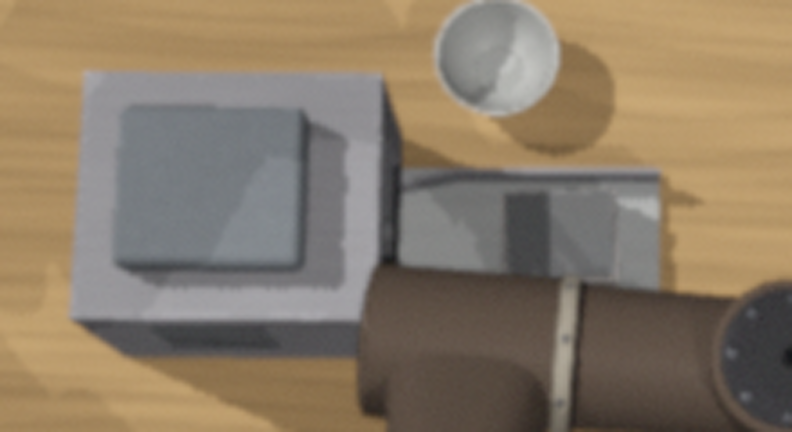

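The crop shows the hood at (80-385, 72-320), the bed's far edge at row 170, its open end at column 660 and the tub at (505-615, 190-280). The stick yaw is about 129.5°. Next I'll zoom in on the unobstructed first top picture to get the bed axis.

```bash
python3 - <<'E'
import cv2
im=cv2.imread('pics/b.png')[155:220,235:335]
cv2.imwrite('pics/e.png',cv2.resize(im,None,fx=8,fy=8,interpolation=cv2.INTER_CUBIC))
E
```

```text
(no output)
```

View pics/e.png

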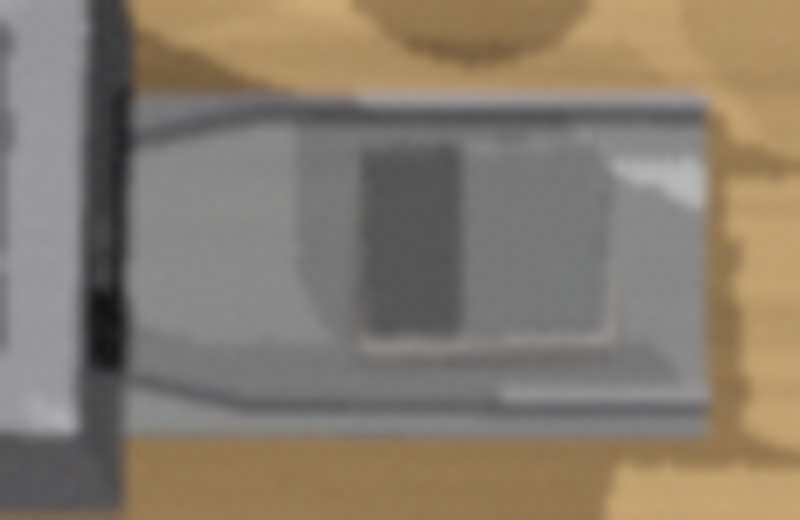

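Request:
arm_command([
  {"tx": 0, "ty": -0.01, "tz": 0.3, "twist": 0.02},
  {"tx": 0, "ty": -0.01, "tz": 0.5, "twist": 0.02},
  {"tx": 0, "ty": -0.01, "tz": 0.72, "twist": 0.02},
  {"tx": 0, "ty": -0.01, "tz": 0.72, "twist": 0.02},
  {"tx": 0, "ty": -0.01, "tz": 0.72, "twist": 0.02},
  {"tx": 0, "ty": -0.01, "tz": 0.72, "twist": 0.02},
  {"tx": 0, "ty": -0.01, "tz": 0.72, "twist": 0.02},
  {"tx": 0, "ty": -0.01, "tz": 0.72, "twist": 0.02},
])

```text
t: 3.9
eef_pos: [0.4015, -0.2049, 0.0478]
ee_rot: [-3.14, -0.002, -0.893]
force: [-0.2, 0.5, 0.7]
width: 0.0874
gripper_force: 0.0
```

Request:
arm_command([
  {"tx": 0},
  {"tx": 0},
  {"tx": 0},
  {"tx": 0},
  {"tx": 0},
  {"tx": 0},
  {"tx": 0},
  {"tx": 0},
], claw=0, grip_force=40)

```text
invalid input
```

```bash
python3 - <<'E'
from h import *
s=get_state();print(s['width'],s['gripper_force'],np.round(s['ee_rot'],3))
f=lambda u,v:(235+(u+.5)/8-.5,155+(v+.5)/8-.5)
for n,u,v,z in(('plate near mouth',125,437,.01),('plate near end',708,437,.01),('far fence top in end',706,107,.045),('far fence top in',290,107,.045),('far fence bot in end',706,120,.01),('near fence top in',700,385,.045),('near fence top in',510,385,.045),('tub top RR far',605,143,.06),('tub near rear',612,335,.06),('tub near front',360,340,.06),('tub far front',362,145,.06),('hood front bottom far',128,90,.07),('hood front bot near',122,510,0)):
    print(n,np.round(ray('top',f(u,v),z),4))
g=lambda u,v:(140+(u+.5)/3.6-.5,120+(v+.5)/3.6-.5)
for p in((83,72),(381,72),(72,320)): print('hood',np.round(ray('top',g(*p),.235),4))
E
```

```text
0.08735674715578712 0.0 [-3.14e+00 -2.00e-03 -8.93e-01]
plate near mouth [0.5246 0.0988 0.01  ]
plate near end [ 0.5364 -0.151   0.01  ]
far fence top in end [ 0.6732 -0.1434  0.045 ]
far fence top in [0.6648 0.0343 0.045 ]
far fence bot in end [ 0.6768 -0.1448  0.01  ]
near fence top in [ 0.552  -0.1455  0.045 ]
near fence top in [ 0.5482 -0.0655  0.045 ]
tub top RR far [ 0.6514 -0.1008  0.06  ]
tub near rear [ 0.5686 -0.1074  0.06  ]
tub near front [ 0.5615 -0.002   0.06  ]
tub far front [0.6456 0.0018 0.06  ]
hood front bottom far [0.6623 0.1011 0.07  ]
hood front bot near [0.4945 0.099  0.    ]
hood [0.6884 0.3578 0.235 ]
hood [0.7006 0.1038 0.235 ]
hood [0.4736 0.3447 0.235 ]
```

Request:
arm_command([
  {"tx": 0, "ty": 0, "tz": 0, "twist": 0},
  {"tx": 0, "ty": 0, "tz": 0, "twist": 0},
  {"tx": 0, "ty": 0, "tz": 0, "twist": 0},
  {"tx": 0, "ty": 0, "tz": 0, "twist": 0},
  {"tx": 0, "ty": 0, "tz": 0, "twist": 0},
  {"tx": 0, "ty": 0, "tz": 0, "twist": 0},
  {"tx": 0, "ty": 0, "tz": 0, "twist": 0},
  {"tx": 0, "ty": 0, "tz": 0, "twist": 0},
], claw=0, grip_force=40)

```text
t: 4.57
eef_pos: [0.4002, -0.2047, 0.0466]
ee_rot: [3.142, 0.0, -0.894]
force: [0.2, -0.3, 0.1]
width: 0.04
gripper_force: 0.0
```

Request:
arm_command([
  {"tx": 0, "ty": 0, "tz": 0, "twist": 0},
  {"tx": 0, "ty": 0, "tz": 0, "twist": 0},
  {"tx": 0, "ty": 0, "tz": 0, "twist": 0},
  {"tx": 0, "ty": 0, "tz": 0, "twist": 0},
  {"tx": 0, "ty": 0, "tz": 0, "twist": 0},
  {"tx": 0, "ty": 0, "tz": -0.05, "twist": 0},
  {"tx": 0, "ty": 0, "tz": -0.15, "twist": 0},
  {"tx": 0, "ty": 0, "tz": -0.2, "twist": 0},
])

```text
t: 5.23
eef_pos: [0.4007, -0.2049, 0.0981]
ee_rot: [-3.141, -0.001, -0.894]
force: [1.5, -0.6, -0.7]
width: 0.024
gripper_force: 40.0
```

```bash
cat > m.py <<'E'
from h import *
import sys
# usage: m.py X Y yawdeg z -> command shares from current measured pose
s=get_state();p=s['eef_pos'];y=s['ee_rot'][2]
t=np.array([float(a) for a in sys.argv[1:5]]);d=t[:2]-p[:2]
dy=(t[2]-np.degrees(y)+180)%360-180
print('t',round(s['t'],2),np.round(p,4),np.round(s['ee_rot'],3),'F',np.round(s['force'],1),'w',round(s['width'],4),s['gripper_force'])
print('tx',(d@[np.cos(y),np.sin(y)])/.25,'ty',(d@[np.sin(y),-np.cos(y)])/.25,'tz',(p[2]-t[3])/.25,'twist',-dy/180)
E
python3 m.py .6196 -.318 -87.3 .13
```

```text
t 5.23 [ 0.4007 -0.2049  0.0981] [-3.141e+00 -1.000e-03 -8.940e-01] F [ 1.5 -0.6 -0.7] w 0.024 39.99902129173279
tx 0.901492050135859 ty -0.3988356407666309 tz -0.12777615718029078 twist 0.2005784813214395
```

Request:
arm_command([
  {"tx": 0.05, "ty": -0.02, "tz": -0.14, "twist": 0.02},
  {"tx": 0.2, "ty": -0.1, "tz": -0.14, "twist": 0.06},
  {"tx": 0.36, "ty": -0.16, "tz": -0.14, "twist": 0.1},
  {"tx": 0.52, "ty": -0.23, "tz": -0.14, "twist": 0.14},
  {"tx": 0.68, "ty": -0.3, "tz": -0.14, "twist": 0.18},
  {"tx": 0.82, "ty": -0.36, "tz": -0.14, "twist": 0.2},
  {"tx": 0.9, "ty": -0.4, "tz": -0.14, "twist": 0.2},
  {"tx": 0.9, "ty": -0.4, "tz": -0.14, "twist": 0.2},
])

```text
t: 5.9
eef_pos: [0.6226, -0.3195, 0.1293]
ee_rot: [3.141, -0.001, -1.523]
force: [0.4, -1.0, -0.8]
width: 0.0236
gripper_force: 40.0
```

```bash
python3 m.py .6196 -.318 -87.3 .060
python3 - <<'E'
from h import *
im=grab_frame('wrist')[:,:,::-1].copy();cv2.imwrite('pics/f.png',im)
z0=get_state()['eef_pos'][2]-.0472
for n,z in(('stick_grip',.06+z0),('stick_bar',.013+z0),('tub_mid',.035)):
    for r in spot_point(n,'wrist')[:2]: print(n,round(r['score'],2),np.round(r['uv'],1),np.round(ray('wrist',r['uv'],z),4))
E
```

```text
t 5.9 [ 0.6226 -0.3195  0.1293] [ 3.141e+00 -1.000e-03 -1.523e+00] F [ 0.4 -1.  -0.8] w 0.0236 39.99887824058533
tx -0.0066946807304979405 ty 0.011838988841654154 tz 0.2771441873749575 twist 0.00019269310303684505
stick_grip 0.79 [313.3 267.4] [ 0.6207 -0.3136  0.142 ]
```

View pics/f.png

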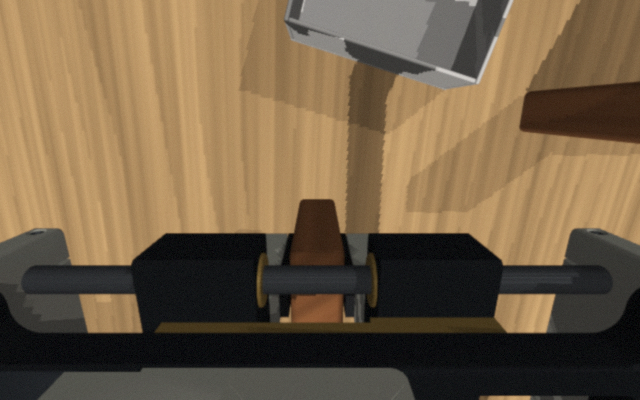

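The wrist view shows the post held squarely at (316,265). The dish is at (400,40) and the decoy at (580,110), both clear. I'll lower the stick onto the open end of the bed.

Request:
arm_command([
  {"tx": 0, "ty": 0.01, "tz": 0.08, "twist": 0},
  {"tx": 0, "ty": 0.01, "tz": 0.16, "twist": 0},
  {"tx": 0, "ty": 0.01, "tz": 0.22, "twist": 0},
  {"tx": 0, "ty": 0.01, "tz": 0.25, "twist": 0},
  {"tx": 0, "ty": 0.01, "tz": 0.27, "twist": 0},
  {"tx": 0, "ty": 0.01, "tz": 0.27, "twist": 0},
  {"tx": 0, "ty": 0.01, "tz": 0.27, "twist": 0},
  {"tx": 0, "ty": 0.01, "tz": 0.27, "twist": 0},
])

```text
t: 6.77
eef_pos: [0.6173, -0.3177, 0.0654]
ee_rot: [-3.14, -0.001, -1.522]
force: [0.9, 0.0, -1.6]
width: 0.024
gripper_force: 40.0
```

```bash
python3 m.py .6185 -.29 -87.3 .060
python3 - <<'E'
from h import *
im=grab_frame('scene')[:,:,::-1].copy()
cv2.imwrite('pics/g.png',cv2.resize(im[150:270,260:420],None,fx=5,fy=5,interpolation=cv2.INTER_CUBIC))
E
```

```text
t 6.77 [ 0.6173 -0.3177  0.0654] [-3.140e+00 -1.000e-03 -1.522e+00] F [ 0.9  0.  -1.6] w 0.024 39.99885141849518
tx -0.11062372365986363 ty -0.01032958318708501 tz 0.021639497803151664 twist 0.0005798239119226562
```

View pics/g.png

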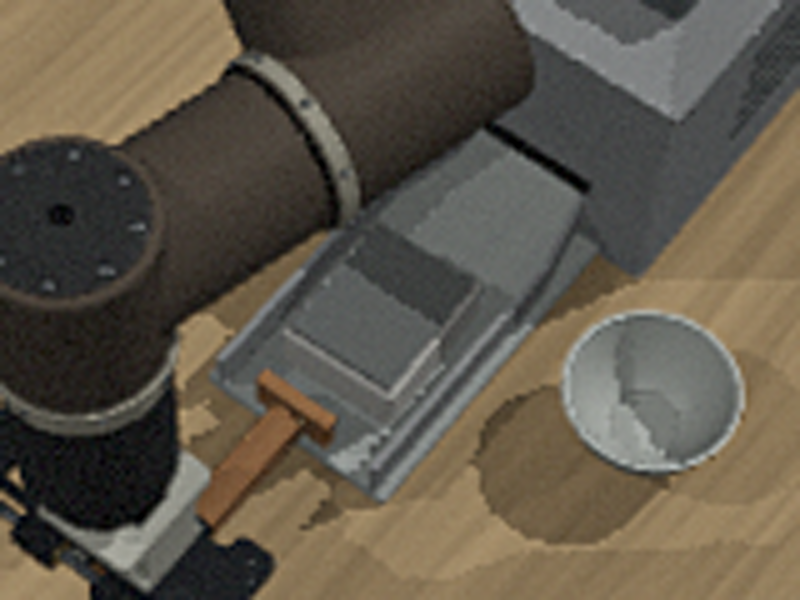

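The picture shows the nose board at crop (297,405), on the bed between the fences and just behind the tub. The arm's side link will pass over the hood during the push, so I'll check its height first.

```bash
python3 - <<'E'
from h import *
for z in(.2,.25,.3,.35,.4,.45,.5): print(z,np.round(5*(proj('scene',[.617,-.318,z])-[260,150])), 'r.06 px',np.round(5*np.linalg.norm(proj('scene',[.617,-.318,z])-proj('scene',[.657,-.363,z])),0))
E
```

```text
0.2 [104. 491.] r.06 px 97.0
0.25 [ 98. 453.] r.06 px 100.0
0.3 [ 91. 413.] r.06 px 102.0
0.35 [ 84. 370.] r.06 px 105.0
0.4 [ 77. 324.] r.06 px 107.0
0.45 [ 69. 274.] r.06 px 110.0
0.5 [ 61. 221.] r.06 px 113.0
```

The link clears the hood: its top is at about 0.50 m. I'll start the push slowly.

Request:
arm_command([
  {"tx": -0.02, "ty": -0.003, "tz": 0.01, "twist": 0},
  {"tx": -0.03, "ty": -0.003, "tz": 0.015, "twist": 0},
  {"tx": -0.04, "ty": -0.003, "tz": 0.015, "twist": 0},
  {"tx": -0.05, "ty": -0.003, "tz": 0.015, "twist": 0},
  {"tx": -0.06, "ty": -0.003, "tz": 0.015, "twist": 0},
  {"tx": -0.07, "ty": -0.003, "tz": 0.015, "twist": 0},
  {"tx": -0.08, "ty": -0.003, "tz": 0.015, "twist": 0},
  {"tx": -0.09, "ty": -0.003, "tz": 0.015, "twist": 0},
])

```text
t: 7.48
eef_pos: [0.6163, -0.2948, 0.0604]
ee_rot: [-3.142, -0.0, -1.522]
force: [-0.0, -0.3, -1.4]
width: 0.0239
gripper_force: 40.0
```

Request:
arm_command([
  {"tx": -0.01, "ty": 0, "tz": 0, "twist": 0},
  {"tx": -0.02, "ty": 0, "tz": 0, "twist": 0},
  {"tx": -0.03, "ty": 0, "tz": 0, "twist": 0},
  {"tx": -0.04, "ty": 0, "tz": 0, "twist": 0},
  {"tx": -0.05, "ty": 0, "tz": 0, "twist": 0},
  {"tx": -0.06, "ty": 0, "tz": 0, "twist": 0},
  {"tx": -0.07, "ty": 0, "tz": 0, "twist": 0},
  {"tx": -0.08, "ty": 0, "tz": 0, "twist": 0},
])

```text
t: 8.15
eef_pos: [0.6155, -0.2749, 0.0604]
ee_rot: [-3.141, -0.0, -1.522]
force: [-0.3, -2.0, -1.3]
width: 0.0238
gripper_force: 40.0
```

Request:
arm_command([
  {"tx": -0.015, "ty": -0.006, "tz": 0, "twist": 0},
  {"tx": -0.03, "ty": -0.006, "tz": 0, "twist": 0},
  {"tx": -0.05, "ty": -0.006, "tz": 0, "twist": 0},
  {"tx": -0.07, "ty": -0.006, "tz": 0, "twist": 0},
  {"tx": -0.09, "ty": -0.006, "tz": 0, "twist": 0},
  {"tx": -0.11, "ty": -0.006, "tz": 0, "twist": 0},
  {"tx": -0.13, "ty": -0.006, "tz": 0, "twist": 0},
  {"tx": -0.15, "ty": -0.006, "tz": 0, "twist": 0},
])

```text
t: 8.82
eef_pos: [0.6149, -0.2369, 0.0603]
ee_rot: [-3.142, 0.0, -1.522]
force: [0.3, -1.1, -1.6]
width: 0.0239
gripper_force: 40.0
```

Request:
arm_command([
  {"tx": -0.015, "ty": 0, "tz": 0, "twist": 0},
  {"tx": -0.03, "ty": 0, "tz": 0, "twist": 0},
  {"tx": -0.05, "ty": 0, "tz": 0, "twist": 0},
  {"tx": -0.07, "ty": 0, "tz": 0, "twist": 0},
  {"tx": -0.09, "ty": 0, "tz": 0, "twist": 0},
  {"tx": -0.11, "ty": 0, "tz": 0, "twist": 0},
  {"tx": -0.13, "ty": 0, "tz": 0, "twist": 0},
  {"tx": -0.15, "ty": 0, "tz": 0, "twist": 0},
])

```text
t: 9.48
eef_pos: [0.6131, -0.1996, 0.0603]
ee_rot: [3.142, -0.0, -1.522]
force: [0.4, -2.0, -0.8]
width: 0.024
gripper_force: 40.0
```

```bash
python3 m.py .605 0 -87.3 .060
python3 - <<'E'
from h import *
im=grab_frame('scene')[:,:,::-1].copy()
cv2.imwrite('pics/i.png',cv2.resize(im[130:250,270:430],None,fx=5,fy=5,interpolation=cv2.INTER_CUBIC))
E
```

```text
t 9.48 [ 0.6131 -0.1996  0.0603] [ 3.142 -0.    -1.522] F [ 0.4 -2.  -0.8] w 0.024 39.99876916408539
tx -0.7989942363145328 ty -0.006422318868102739 tz 0.001280803920289203 twist 0.0004942529598679357
```

View pics/i.png

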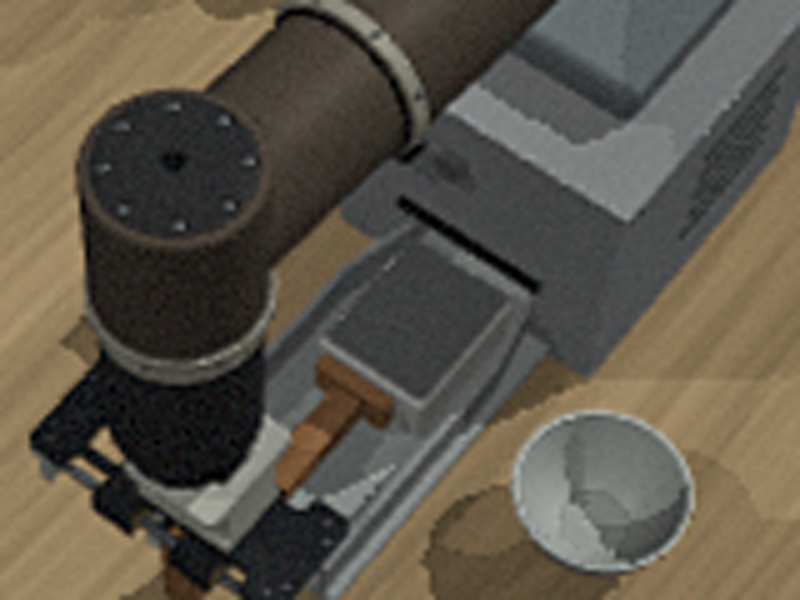

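The picture shows the tub's front at the mouth (470,240), with the stick's nose squarely behind it at (352,392). I'll keep pushing.

Request:
arm_command([
  {"tx": -0.015, "ty": -0.004, "tz": 0, "twist": 0},
  {"tx": -0.03, "ty": -0.008, "tz": 0, "twist": 0},
  {"tx": -0.045, "ty": -0.01, "tz": 0, "twist": 0},
  {"tx": -0.06, "ty": -0.01, "tz": 0, "twist": 0},
  {"tx": -0.08, "ty": -0.01, "tz": 0, "twist": 0},
  {"tx": -0.1, "ty": -0.01, "tz": 0, "twist": 0},
  {"tx": -0.12, "ty": -0.01, "tz": 0, "twist": 0},
  {"tx": -0.14, "ty": -0.01, "tz": 0, "twist": 0},
])

```text
t: 10.2
eef_pos: [0.6138, -0.1645, 0.0603]
ee_rot: [3.141, -0.0, -1.522]
force: [-0.3, -2.5, -1.3]
width: 0.0236
gripper_force: 40.0
```

Request:
arm_command([
  {"tx": -0.015, "ty": 0, "tz": 0, "twist": 0},
  {"tx": -0.03, "ty": 0, "tz": 0, "twist": 0},
  {"tx": -0.05, "ty": 0, "tz": 0, "twist": 0},
  {"tx": -0.07, "ty": 0, "tz": 0, "twist": 0},
  {"tx": -0.09, "ty": 0, "tz": 0, "twist": 0},
  {"tx": -0.11, "ty": 0, "tz": 0, "twist": 0},
  {"tx": -0.13, "ty": 0, "tz": 0, "twist": 0},
  {"tx": -0.14, "ty": 0, "tz": 0, "twist": 0},
])

```text
t: 10.87
eef_pos: [0.6122, -0.1293, 0.0603]
ee_rot: [3.142, 0.0, -1.522]
force: [-0.1, -2.6, -1.5]
width: 0.0237
gripper_force: 40.0
```

Request:
arm_command([
  {"tx": -0.015, "ty": 0.002, "tz": 0, "twist": 0},
  {"tx": -0.035, "ty": 0.004, "tz": 0, "twist": 0},
  {"tx": -0.055, "ty": 0.004, "tz": 0, "twist": 0},
  {"tx": -0.075, "ty": 0.004, "tz": 0, "twist": 0},
  {"tx": -0.095, "ty": 0.004, "tz": 0, "twist": 0},
  {"tx": -0.115, "ty": 0.004, "tz": 0, "twist": 0},
  {"tx": -0.13, "ty": 0.004, "tz": 0, "twist": 0},
  {"tx": -0.14, "ty": 0.004, "tz": 0, "twist": 0},
])

```text
t: 11.53
eef_pos: [0.6096, -0.0945, 0.0603]
ee_rot: [-3.142, 0.0, -1.522]
force: [-0.3, -2.6, -1.8]
width: 0.0241
gripper_force: 40.0
```

Request:
arm_command([
  {"tx": -0.005, "ty": 0, "tz": 0, "twist": 0},
  {"tx": -0.01, "ty": 0, "tz": 0, "twist": 0},
  {"tx": -0.015, "ty": 0, "tz": 0, "twist": 0},
  {"tx": -0.02, "ty": 0, "tz": 0, "twist": 0},
  {"tx": -0.025, "ty": 0, "tz": 0, "twist": 0},
  {"tx": -0.03, "ty": 0, "tz": 0, "twist": 0},
  {"tx": -0.035, "ty": 0, "tz": 0, "twist": 0},
  {"tx": -0.04, "ty": 0, "tz": 0, "twist": 0},
])

```text
t: 12.2
eef_pos: [0.609, -0.0851, 0.0603]
ee_rot: [3.142, -0.0, -1.522]
force: [0.2, -1.1, -1.5]
width: 0.0242
gripper_force: 40.0
```

Request:
arm_command([
  {"tx": -0.005, "ty": 0, "tz": 0, "twist": 0},
  {"tx": -0.01, "ty": 0, "tz": 0, "twist": 0},
  {"tx": -0.015, "ty": 0, "tz": 0, "twist": 0},
  {"tx": -0.02, "ty": 0, "tz": 0, "twist": 0},
  {"tx": -0.025, "ty": 0, "tz": 0, "twist": 0},
  {"tx": -0.03, "ty": 0, "tz": 0, "twist": 0},
  {"tx": -0.035, "ty": 0, "tz": 0, "twist": 0},
  {"tx": -0.04, "ty": 0, "tz": 0, "twist": 0},
])

```text
t: 12.87
eef_pos: [0.6085, -0.0751, 0.0603]
ee_rot: [3.141, 0.0, -1.522]
force: [-0.5, -1.9, -1.3]
width: 0.024
gripper_force: 40.0
```

Request:
arm_command([
  {"tx": -0.003, "ty": 0, "tz": 0, "twist": 0},
  {"tx": -0.006, "ty": 0, "tz": 0, "twist": 0},
  {"tx": -0.009, "ty": 0, "tz": 0, "twist": 0},
  {"tx": -0.012, "ty": 0, "tz": 0, "twist": 0},
  {"tx": -0.015, "ty": 0, "tz": 0, "twist": 0},
  {"tx": -0.018, "ty": 0, "tz": 0, "twist": 0},
  {"tx": -0.021, "ty": 0, "tz": 0, "twist": 0},
  {"tx": -0.024, "ty": 0, "tz": 0, "twist": 0},
])

```text
t: 13.53
eef_pos: [0.6083, -0.0691, 0.0603]
ee_rot: [3.142, -0.0, -1.522]
force: [0.6, -3.1, -1.7]
width: 0.0238
gripper_force: 40.0
```

Request:
arm_command([
  {"tx": -0.002, "ty": 0, "tz": 0, "twist": 0},
  {"tx": -0.004, "ty": 0, "tz": 0, "twist": 0},
  {"tx": -0.006, "ty": 0, "tz": 0, "twist": 0},
  {"tx": -0.008, "ty": 0, "tz": 0, "twist": 0},
  {"tx": -0.01, "ty": 0, "tz": 0, "twist": 0},
  {"tx": -0.012, "ty": 0, "tz": 0, "twist": 0},
  {"tx": -0.014, "ty": 0, "tz": 0, "twist": 0},
  {"tx": -0.016, "ty": 0, "tz": 0, "twist": 0},
])

```text
t: 14.2
eef_pos: [0.6081, -0.0652, 0.0603]
ee_rot: [-3.142, -0.0, -1.522]
force: [-0.8, -2.2, -0.8]
width: 0.0236
gripper_force: 40.0
```

Request:
arm_command([
  {"tx": -0.002, "ty": 0, "tz": 0, "twist": 0},
  {"tx": -0.004, "ty": 0, "tz": 0, "twist": 0},
  {"tx": -0.006, "ty": 0, "tz": 0, "twist": 0},
  {"tx": -0.008, "ty": 0, "tz": 0, "twist": 0},
  {"tx": -0.01, "ty": 0, "tz": 0, "twist": 0},
  {"tx": -0.012, "ty": 0, "tz": 0, "twist": 0},
  {"tx": -0.014, "ty": 0, "tz": 0, "twist": 0},
  {"tx": -0.016, "ty": 0, "tz": 0, "twist": 0},
])

```text
t: 14.87
eef_pos: [0.6079, -0.0611, 0.0603]
ee_rot: [3.142, -0.0, -1.522]
force: [1.1, -2.9, -0.9]
width: 0.0236
gripper_force: 40.0
```

Request:
arm_command([
  {"tx": -0.002, "ty": 0, "tz": 0, "twist": 0},
  {"tx": -0.004, "ty": 0, "tz": 0, "twist": 0},
  {"tx": -0.006, "ty": 0, "tz": 0, "twist": 0},
  {"tx": -0.008, "ty": 0, "tz": 0, "twist": 0},
  {"tx": -0.01, "ty": 0, "tz": 0, "twist": 0},
  {"tx": -0.012, "ty": 0, "tz": 0, "twist": 0},
  {"tx": -0.014, "ty": 0, "tz": 0, "twist": 0},
  {"tx": -0.016, "ty": 0, "tz": 0, "twist": 0},
])

```text
t: 15.53
eef_pos: [0.6077, -0.0572, 0.0603]
ee_rot: [3.142, 0.0, -1.522]
force: [0.6, -2.6, -1.2]
width: 0.0237
gripper_force: 40.0
```

Request:
arm_command([
  {"tx": -0.002, "ty": 0, "tz": 0, "twist": 0},
  {"tx": -0.004, "ty": 0, "tz": 0, "twist": 0},
  {"tx": -0.006, "ty": 0, "tz": 0, "twist": 0},
  {"tx": -0.008, "ty": 0, "tz": 0, "twist": 0},
  {"tx": -0.01, "ty": 0, "tz": 0, "twist": 0},
  {"tx": -0.012, "ty": 0, "tz": 0, "twist": 0},
  {"tx": -0.014, "ty": 0, "tz": 0, "twist": 0},
  {"tx": -0.016, "ty": 0, "tz": 0, "twist": 0},
])

```text
t: 16.2
eef_pos: [0.6075, -0.0531, 0.0603]
ee_rot: [-3.142, 0.0, -1.522]
force: [-0.2, -2.0, -1.0]
width: 0.0237
gripper_force: 40.0
```

Request:
arm_command([
  {"tx": -0.002, "ty": 0, "tz": 0, "twist": 0},
  {"tx": -0.004, "ty": 0, "tz": 0, "twist": 0},
  {"tx": -0.006, "ty": 0, "tz": 0, "twist": 0},
  {"tx": -0.008, "ty": 0, "tz": 0, "twist": 0},
  {"tx": -0.01, "ty": 0, "tz": 0, "twist": 0},
  {"tx": -0.012, "ty": 0, "tz": 0, "twist": 0},
  {"tx": -0.014, "ty": 0, "tz": 0, "twist": 0},
  {"tx": -0.016, "ty": 0, "tz": 0, "twist": 0},
])

```text
t: 16.87
eef_pos: [0.6073, -0.0492, 0.0603]
ee_rot: [3.142, 0.0, -1.522]
force: [0.1, -2.7, -1.6]
width: 0.0239
gripper_force: 40.0
```

Request:
arm_command([
  {"tx": -0.002, "ty": 0, "tz": 0, "twist": 0},
  {"tx": -0.004, "ty": 0, "tz": 0, "twist": 0},
  {"tx": -0.006, "ty": 0, "tz": 0, "twist": 0},
  {"tx": -0.008, "ty": 0, "tz": 0, "twist": 0},
  {"tx": -0.01, "ty": 0, "tz": 0, "twist": 0},
  {"tx": -0.012, "ty": 0, "tz": 0, "twist": 0},
  {"tx": -0.014, "ty": 0, "tz": 0, "twist": 0},
  {"tx": -0.016, "ty": 0, "tz": 0, "twist": 0},
])

```text
t: 17.53
eef_pos: [0.6071, -0.0452, 0.0603]
ee_rot: [3.142, -0.0, -1.522]
force: [1.1, -2.6, -1.0]
width: 0.0235
gripper_force: 40.0
```

Request:
arm_command([
  {"tx": -0.002, "ty": 0, "tz": 0, "twist": 0},
  {"tx": -0.004, "ty": 0, "tz": 0, "twist": 0},
  {"tx": -0.006, "ty": 0, "tz": 0, "twist": 0},
  {"tx": -0.008, "ty": 0, "tz": 0, "twist": 0},
  {"tx": -0.01, "ty": 0, "tz": 0, "twist": 0},
  {"tx": -0.012, "ty": 0, "tz": 0, "twist": 0},
  {"tx": -0.014, "ty": 0, "tz": 0, "twist": 0},
  {"tx": -0.016, "ty": 0, "tz": 0, "twist": 0},
])

```text
t: 18.2
eef_pos: [0.6069, -0.0412, 0.0603]
ee_rot: [-3.142, -0.0, -1.522]
force: [0.6, -3.3, -0.9]
width: 0.024
gripper_force: 40.0
```

Request:
arm_command([
  {"tx": -0.002, "ty": 0, "tz": 0, "twist": 0},
  {"tx": -0.004, "ty": 0, "tz": 0, "twist": 0},
  {"tx": -0.006, "ty": 0, "tz": 0, "twist": 0},
  {"tx": -0.008, "ty": 0, "tz": 0, "twist": 0},
  {"tx": -0.01, "ty": 0, "tz": 0, "twist": 0},
  {"tx": -0.012, "ty": 0, "tz": 0, "twist": 0},
  {"tx": -0.014, "ty": 0, "tz": 0, "twist": 0},
  {"tx": -0.016, "ty": 0, "tz": 0, "twist": 0},
])

```text
t: 18.87
eef_pos: [0.6066, -0.0379, 0.0605]
ee_rot: [3.141, -0.001, -1.522]
force: [-0.8, -9.3, 1.0]
width: 0.0237
gripper_force: 40.0
```

Solid contact, at about 9 N. I'll press slightly more and hold.

Request:
arm_command([
  {"tx": -0.001, "ty": 0, "tz": 0, "twist": 0},
  {"tx": -0.001, "ty": 0, "tz": 0, "twist": 0},
  {"tx": -0.001, "ty": 0, "tz": 0, "twist": 0},
  {"tx": -0.001, "ty": 0, "tz": 0, "twist": 0},
  {"tx": -0.001, "ty": 0, "tz": 0, "twist": 0},
  {"tx": -0.001, "ty": 0, "tz": 0, "twist": 0},
  {"tx": -0.001, "ty": 0, "tz": 0, "twist": 0},
  {"tx": -0.001, "ty": 0, "tz": 0, "twist": 0},
])

```text
t: 19.53
eef_pos: [0.6065, -0.0379, 0.0605]
ee_rot: [3.141, -0.001, -1.522]
force: [-0.4, -7.5, 0.8]
width: 0.0238
gripper_force: 40.0
```

Request:
arm_command([
  {"tx": -0.001, "ty": 0, "tz": 0, "twist": 0},
  {"tx": -0.002, "ty": 0, "tz": 0, "twist": 0},
  {"tx": -0.003, "ty": 0, "tz": 0, "twist": 0},
  {"tx": -0.003, "ty": 0, "tz": 0, "twist": 0},
  {"tx": -0.003, "ty": 0, "tz": 0, "twist": 0},
  {"tx": -0.003, "ty": 0, "tz": 0, "twist": 0},
  {"tx": -0.003, "ty": 0, "tz": 0, "twist": 0},
  {"tx": -0.003, "ty": 0, "tz": 0, "twist": 0},
])

```text
t: 20.2
eef_pos: [0.6064, -0.0378, 0.0606]
ee_rot: [3.141, -0.002, -1.522]
force: [0.1, -10.5, 0.7]
width: 0.0243
gripper_force: 40.0
```

It's firm: 10.5 N with no movement. Now I'll draw the stick straight back.

Request:
arm_command([
  {"tx": 0.01, "ty": 0, "tz": 0, "twist": 0},
  {"tx": 0.03, "ty": 0, "tz": 0, "twist": 0},
  {"tx": 0.07, "ty": 0, "tz": 0, "twist": 0},
  {"tx": 0.14, "ty": 0, "tz": 0, "twist": 0},
  {"tx": 0.24, "ty": 0, "tz": 0, "twist": 0},
  {"tx": 0.34, "ty": 0, "tz": 0, "twist": 0},
  {"tx": 0.44, "ty": 0, "tz": 0, "twist": 0},
  {"tx": 0.5, "ty": 0, "tz": 0, "twist": 0},
])

```text
t: 20.87
eef_pos: [0.6128, -0.1633, 0.0602]
ee_rot: [-3.141, 0.0, -1.523]
force: [-0.4, 0.1, -1.0]
width: 0.0239
gripper_force: 40.0
```

Request:
arm_command([
  {"tx": 0.08, "ty": 0, "tz": 0, "twist": 0},
  {"tx": 0.2, "ty": 0, "tz": 0, "twist": 0},
  {"tx": 0.32, "ty": 0, "tz": 0, "twist": 0},
  {"tx": 0.44, "ty": 0, "tz": 0, "twist": 0},
  {"tx": 0.54, "ty": 0, "tz": 0, "twist": 0},
  {"tx": 0.6, "ty": 0, "tz": 0, "twist": 0},
  {"tx": 0.64, "ty": 0, "tz": -0.04, "twist": 0},
  {"tx": 0.64, "ty": 0, "tz": -0.2, "twist": 0},
])

```text
t: 21.53
eef_pos: [0.6162, -0.3211, 0.1038]
ee_rot: [3.13, 0.005, -1.525]
force: [0.3, 0.1, -2.0]
width: 0.0243
gripper_force: 40.0
```

```bash
python3 m.py .43 -.215 -50 .12
```

```text
t 21.53 [ 0.6162 -0.3211  0.1038] [ 3.13   0.005 -1.525] F [ 0.3  0.1 -2. ] w 0.0243 39.998525977134705
tx -0.4578451754659061 ty 0.724813924930236 tz -0.0649627136798876 twist -0.2077046295196532
```

Request:
arm_command([
  {"tx": 0.0, "ty": 0.06, "tz": -0.1, "twist": -0.01},
  {"tx": -0.08, "ty": 0.18, "tz": -0.1, "twist": -0.04},
  {"tx": -0.18, "ty": 0.32, "tz": -0.1, "twist": -0.08},
  {"tx": -0.28, "ty": 0.46, "tz": -0.1, "twist": -0.12},
  {"tx": -0.36, "ty": 0.6, "tz": -0.1, "twist": -0.16},
  {"tx": -0.44, "ty": 0.72, "tz": -0.1, "twist": -0.19},
  {"tx": -0.48, "ty": 0.8, "tz": -0.1, "twist": -0.2},
  {"tx": -0.5, "ty": 0.84, "tz": -0.1, "twist": -0.2},
])

```text
t: 22.2
eef_pos: [0.402, -0.2047, 0.1362]
ee_rot: [-3.14, -0.0, -0.891]
force: [0.5, 0.5, -1.5]
width: 0.0236
gripper_force: 40.0
```

```bash
python3 m.py .4005 -.205 -51 .0475
```

```text
t 22.2 [ 0.402  -0.2047  0.1362] [-3.14  -0.    -0.891] F [ 0.5  0.5 -1.5] w 0.0236 39.99800205230713
tx -0.002795337439357743 ty 0.005373736979534288 tz 0.354850841041022 twist -0.0002088668742885602
```

Request:
arm_command([
  {"tx": 0, "ty": 0, "tz": 0.08, "twist": 0},
  {"tx": 0, "ty": 0, "tz": 0.18, "twist": 0},
  {"tx": 0, "ty": 0, "tz": 0.26, "twist": 0},
  {"tx": 0, "ty": 0, "tz": 0.31, "twist": 0},
  {"tx": 0, "ty": 0, "tz": 0.33, "twist": 0},
  {"tx": 0, "ty": 0, "tz": 0.335, "twist": 0},
  {"tx": 0, "ty": 0, "tz": 0.335, "twist": 0},
  {"tx": 0, "ty": 0, "tz": 0.335, "twist": 0},
])

```text
t: 22.87
eef_pos: [0.4057, -0.2063, 0.0525]
ee_rot: [-3.141, -0.001, -0.894]
force: [-0.1, -0.2, -0.9]
width: 0.024
gripper_force: 40.0
```

Request:
arm_command([
  {"tx": 0, "ty": 0, "tz": 0.004, "twist": 0},
  {"tx": 0, "ty": 0, "tz": 0.008, "twist": 0},
  {"tx": 0, "ty": 0, "tz": 0.012, "twist": 0},
  {"tx": 0, "ty": 0, "tz": 0.012, "twist": 0},
  {"tx": 0, "ty": 0, "tz": 0.012, "twist": 0},
  {"tx": 0, "ty": 0, "tz": 0.012, "twist": 0},
  {"tx": 0, "ty": 0, "tz": 0.012, "twist": 0},
  {"tx": 0, "ty": 0, "tz": 0.012, "twist": 0},
])

```text
t: 23.53
eef_pos: [0.4047, -0.2063, 0.0486]
ee_rot: [-3.142, -0.0, -0.894]
force: [-0.0, -0.2, -1.6]
width: 0.0235
gripper_force: 40.0
```

Request:
arm_command([
  {"tx": 0, "ty": 0, "tz": 0.003, "twist": 0},
  {"tx": 0, "ty": 0, "tz": 0.006, "twist": 0},
  {"tx": 0, "ty": 0, "tz": 0.008, "twist": 0},
  {"tx": 0, "ty": 0, "tz": 0.008, "twist": 0},
  {"tx": 0, "ty": 0, "tz": 0.008, "twist": 0},
  {"tx": 0, "ty": 0, "tz": 0.008, "twist": 0},
  {"tx": 0, "ty": 0, "tz": 0.008, "twist": 0},
  {"tx": 0, "ty": 0, "tz": 0.008, "twist": 0},
])

```text
t: 24.2
eef_pos: [0.4047, -0.2062, 0.0465]
ee_rot: [3.142, 0.0, -0.894]
force: [0.8, 0.0, -2.2]
width: 0.0239
gripper_force: 40.0
```

Request:
arm_command([
  {"tx": 0, "ty": 0, "tz": 0.003, "twist": 0},
  {"tx": 0, "ty": 0, "tz": 0.005, "twist": 0},
  {"tx": 0, "ty": 0, "tz": 0.005, "twist": 0},
  {"tx": 0, "ty": 0, "tz": 0.005, "twist": 0},
  {"tx": 0, "ty": 0, "tz": 0.005, "twist": 0},
  {"tx": 0, "ty": 0, "tz": 0.005, "twist": 0},
  {"tx": 0, "ty": 0, "tz": 0.005, "twist": 0},
  {"tx": 0, "ty": 0, "tz": 0.005, "twist": 0},
])

```text
t: 24.87
eef_pos: [0.4048, -0.2063, 0.0464]
ee_rot: [-3.142, -0.0, -0.893]
force: [-4.8, 4.1, 16.2]
width: 0.0238
gripper_force: 40.0
```

The stick is on the worktop. I'll open the gripper, then lift.

Request:
arm_command([
  {"tx": 0, "ty": 0, "tz": -0.002, "twist": 0},
  {"tx": 0, "ty": 0, "tz": -0.002, "twist": 0},
  {"tx": 0, "ty": 0, "tz": -0.002, "twist": 0},
  {"tx": 0, "ty": 0, "tz": -0.002, "twist": 0},
  {"tx": 0, "ty": 0, "tz": -0.002, "twist": 0},
  {"tx": 0, "ty": 0, "tz": -0.002, "twist": 0},
  {"tx": 0, "ty": 0, "tz": -0.002, "twist": 0},
  {"tx": 0, "ty": 0, "tz": -0.002, "twist": 0},
], claw=1)

```text
t: 25.53
eef_pos: [0.4047, -0.2063, 0.0457]
ee_rot: [3.142, 0.0, -0.894]
force: [-0.5, 0.4, 0.1]
width: 0.0718
gripper_force: 0.0
```

Request:
arm_command([
  {"tx": 0, "ty": 0, "tz": 0, "twist": 0},
  {"tx": 0, "ty": 0, "tz": 0, "twist": 0},
  {"tx": 0, "ty": 0, "tz": 0, "twist": 0},
  {"tx": 0, "ty": 0, "tz": -0.1, "twist": 0},
  {"tx": 0, "ty": 0, "tz": -0.25, "twist": 0},
  {"tx": 0, "ty": 0, "tz": -0.4, "twist": 0},
  {"tx": 0, "ty": 0, "tz": -0.5, "twist": 0},
  {"tx": 0, "ty": 0, "tz": -0.6, "twist": 0},
])

```text
t: 26.2
eef_pos: [0.4048, -0.2063, 0.198]
ee_rot: [-3.14, -0.001, -0.894]
force: [1.0, -0.3, -0.7]
width: 0.0875
gripper_force: 0.0
```

```bash
python3 m.py .4 -.2 -51 .2
python3 - <<'E'
from h import *
im=grab_frame('scene')[:,:,::-1].copy()
cv2.imwrite('pics/j.png',cv2.resize(im[90:290,190:440],None,fx=3,fy=3,interpolation=cv2.INTER_CUBIC))
im=grab_frame('wrist')
for n,z in(('stick_grip',.06),('stick_bar',.013)):
    for r in spot_point(n,'wrist')[:3]: print(n,round(r['score'],2),np.round(r['uv'],1),np.round(ray('wrist',r['uv'],z),4))
E
```

```text
t 26.2 [ 0.4048 -0.2063  0.198 ] [-3.14e+00 -1.00e-03 -8.94e-01] F [ 1.  -0.3 -0.7] w 0.0875 0.0
tx -0.031647713455099466 ty -0.0006863893728565827 tz -0.008156609310781437 twist -0.0011760676758696162
stick_grip 0.62 [466.8   1.9] [ 0.4098 -0.413   0.06  ]
stick_grip 0.61 [318.3 199.3] [ 0.3984 -0.1999  0.06  ]
stick_bar 0.92 [485.5  68.3] [ 0.3431 -0.4056  0.013 ]
stick_bar 0.57 [322.2 226. ] [ 0.3646 -0.1669  0.013 ]
```

View pics/j.png

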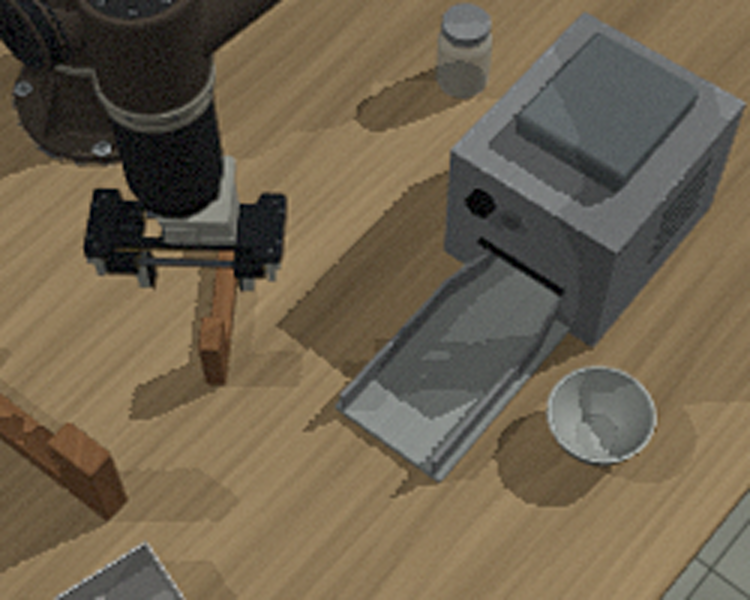

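The tub is inside the press and the bed is empty. The stick stands on the worktop at (215,330), and the bystanders haven't moved. I'm handing the job in.

```bash
python3 -c "
from station import job_done
print(job_done())"
```

```text
the job is handed in; nothing more can be done
None
```

I pushed the tub into the press with the stick until it was firm on the solid stop (about 10 N, no further movement), laid the stick back clear on the worktop, and handed the job in at about 26 s; no verdict was returned.

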